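# Tighten a shelf-bracket bolt with the T-handled hex key from the tool holder

### The arm

A 7-joint arm with a two-finger parallel gripper is mounted at the origin on the work surface. World frame = base frame: x ahead of the robot, y to its left, z up, the work surface at z = 0. Lengths are in m, angles in rad, forces in N, time in s.
With the tool pointing down it reaches from about 0.4 to 0.875 m from the base axis. Payload 4.4 kg.
Tool frame: the origin (TCP) lies on the centre line of the jaws, within the pads' length; the fingertips stand 22 mm ahead of it and the grasp point (between the pads) lies 3 mm ahead of it (bot.tips_ahead is the z of the fingertips in the tool frame, in m); z points along the fingers, y is the direction in which the jaws open and shut (so a half turn about z gives the same grasp; the last joint's range is limited). The gripper opens to 85 mm and grips with 20 to 120 N. Pads are 22 mm wide; open, the fingers measure 114 mm over their backs; the gripper's body (76 mm by 85 mm) begins 54 mm behind the grasp point. The pads swing forward as they close: fully open they stand 13 mm farther back than shut.
Start: joints at [1.035, 0.628, 0.038, 1.517, -0.027, 0.996, -0.02], TCP at [0.294, -0.58, 0.253] pointing down, gripper open.
Joint ranges: [-3.06, 3.06], [-0.37, 2.12], [-1.25, 1.32], [0.18, 2.47], [-1.1, 4.24], [0.23, 1.98], [-2.94, 2.94]. Speed limits (rad/s): [2.57, 2.57, 3.14, 3.14, 3.14, 3.14, 3.14].

### API

Orientations are given as a rotation vector (axis times angle).
In Python, from cell import bot, vision, silhouettes gives the robot as it stands.
- The arm moves only by the tool step_arm, never from a script. Its argument "series" is a list of rows, each a list of 6 numbers: the shift along the tool's x, y, z in cm, then the turn, a rotation vector about the tool's x, y, z in rad. A call has 1 to 20 rows; each row shifts and turns the pose as measured when the row begins, along the tool's axes as they then stand; what a row does not reach is not made up. A row lasts 1/8 s, in which the tool goes at most 62.5 mm and 10.7 degrees, less where a joint would pass 70% of its speed; a pose out of reach is approached as far as the arm can. A call with a gripper value outside its range is refused whole. "hand" is the closure, from -1 (fully open) to 1 (shut), so that 0 is half open, set as the call begins (left out, the last holds). The fingers move at their own pace and stop on an object; the grip force is fixed at half the most. Time passes only in rows, so rows that do not move let the fingers close. It gives the time, the measured TCP pose, the force and the opening at its end, in the units of the state.
- bot.read_state(): the state, without advancing time (a new reading comes with each control period).
- vision.snapshot(name): name is "scene" or "top" or "wrist"; returns a dict with "img" (384x512x3 uint8, red, green, blue), "range_z" (384x512 float32, m along the optical axis (not along the pixel's ray), 0 where there is no reading), "fx", "fy", "cx", "cy" (pixels), "xyz" and "rotation" of the camera in the world. Camera axes: x right, y up, looking along -z (the intrinsics and any distortion apply to the point x, -y, -z); pixel columns grow to the right and rows downward; lengths in m; the calibration is good to about 2 mm. The wrist camera is an equidistant fisheye: a pixel r from the principal point sees the ray r / f radians off the axis. A picture is of the moment at which its call begins.
- bot.sign_off(): hands the job in, once; it reports no verdict.
Trained networks look in a picture, given as the dict that the camera call returned (one of the last four; its "shot" number tells which), for a name from the list of things; names that differ only in an ending like _2 or _b are one class to them, and where a whole thing is asked for, a point or a joint stands for the part that bears it (a point fixed in the world has none). Each returns a list of dicts, best first, with "p" (0 to 1); they miss things now and then, are a little off and sometimes report something else, mostly with a low value. They report only what shows in the picture. A call takes as long as a camera call. They do not tell look-alikes from the thing itself.
- silhouettes(picture, name): "mask" (384x512 bool, what is visible of it) and "location" ([column, row] in pixels, amid what is visible of it).
The state is a dict: "clock": time; "joint_positions": joint angles; "qvel": joint speeds; "effort": joint torques, N m; "tcp_pos": TCP position; "orientation": TCP orientation; "ft_force": force on the tool from outside, world axes, zero at the start; "wrist_torque": the same for the moment, N m; "opening": finger opening in m.
Only numpy, scipy, OpenCV 4.12 (cv2) and the standard library are available. Lean on these libraries where they do the work, as an engineer would, in place of code of your own. Each camera call takes 0.05 s, during which the arm holds its last target. There are 200 camera calls.

### The job

Pull the red T-handled hex key straight up out of its cup, leaving the other two tools in theirs, and stand it fully home in the hex socket of the bolt on the orange shelf bracket, then let go of it. Take it again and tighten the bolt clockwise until it comes up against its stop, letting go of the standing key at least once about half way to take a fresh hold, and leave the key standing in the tight bolt. Do not disturb the other things on the bench.

Things in the scene. Friction and masses are not known exactly. Their poses are not given: they have to be found in the camera images.
- key: T-handled hex key, 166 mm tall, 0.15 to 0.26 kg, upright, tip down in any of the cups, leaning a few degrees at most. Origin: centre of the tip's end face; z up the shaft. Steel hex shaft 16 mm across flats, two flats facing +x and -x (along the crossbar), the others every 60 degrees; the lowest 4 mm taper to 9.6 mm diameter.
- key_bar (a point): Centre of the key's red plastic crossbar, 155 mm above the key's origin. The bar is 100 mm long (along x), 18 mm thick (along y) and 22 mm high (along z); same axes as the key.
- holder: Tool holder fixed to the bench: grey base plate 60 x 160 x 8 mm with three blue upright cups in a row along its y axis at y = -45, 0 and +45 mm; cups have 30 mm outside and about 23 mm inside diameter, rims 80 mm above the bench, inner floors 9 mm above it. Origin: centre of the underside.
- bracket: Fixed: a pale blue slotted rack upright lying on the bench (70 mm along x, 220 mm along y, 30 mm high) with an orange shelf bracket on its middle (top face at 38 mm, a flange along its +x edge up to 55 mm). Origin: centre of the underside; the bolt stands on the z axis through the origin.
- socket_mouth (a point): Centre of the socket's mouth, at the top of the dark bolt head (36 mm diameter), 67 mm above the bench. Turns with the bolt: z up, white rim mark at +x. Hex recess 17.2 mm across flats, two flats facing +x and -x, the others every 60 degrees; the top 3 mm flare at 45 degrees to 23 mm. The key turns up to about 9 degrees either way before it drives the bolt.
- socket_floor (a point): Centre of the socket's flat floor, 22 mm below its mouth; the key's tip face rests here when it is fully home. Same axes as socket_mouth.
- bolt (a joint): Turn of the bolt in rad, growing clockwise seen from above; it starts between 0 and 0.5 and is tight against a hard stop at 2.8. It stays where it is left (friction about 0.12 N m).
- marker: Bystander: black marker with green cap, 19 mm diameter, 104 mm long, standing in another cup. Origin: centre of its lower end.
- torch: Bystander: yellow penlight, 19 mm diameter, 104 mm long, standing in the third cup. Origin: centre of its lower end.
- carton_brown: Bystander: brown carton 100 x 130 x 65 mm on the bench. Origin: centre of the underside.
- carton_white: Bystander: white carton 90 x 120 x 50 mm on the bench. Origin: centre of the underside.
- tape: Bystander: roll of tan packing tape lying flat, 100 mm diameter, 48 mm high. Origin: centre of the underside.
- relay: Bystander: black relay module 60 x 90 mm, 55 mm high. Origin: centre of the underside.
- leveller: Bystander: orange rack foot on a steel disc, 60 mm diameter, 56 mm high. Origin: centre of the underside.
Mind the look-alikes: they are no part of the job. Of the things like the key, leave any that is yellow; of the rest the larger one is meant.

How it is judged:
On the way, in this order (a step that is already met when the one before it is completed fails the run):
1. the key has been pulled clear of its cup: its tip is more than 95 mm above the bench (height (world z) of key above 0.095 m), for 0.1 s.
2. the key stands fully home in the bolt's socket and the fingers have let go of it, with the bolt not yet turned beyond 1.0 rad (distance between key and socket_floor below 0.006 m and angle between key's own z axis and vertical below 0.12 rad and contact force between the fingers and key below 0.1 N and value of joint bolt below 1 rad), for 0.2 s.
3. the bolt has been turned part of the way (between 1.1 and 2.6 rad) and the key, still home in the socket, has been let go to be taken afresh (distance between key and socket_floor below 0.006 m and angle between key's own z axis and vertical below 0.12 rad and contact force between the fingers and key below 0.1 N and value of joint bolt between 1.1 and 2.6 rad), for 0.1 s.
At the end, for the whole second after the job is handed in: The bolt is tight (joint above 2.65 rad, stop at 2.8), the key stands fully home in its socket (tip face within 6 mm of the socket's floor, leaning less than 7 degrees), let go and at rest (value of joint bolt above 2.65 rad and distance between key and socket_floor below 0.006 m and angle between key's own z axis and vertical below 0.12 rad and contact force between the fingers and key below 0.1 N and linear speed of key below 0.02 m/s); the robot touches nothing.
It fails at once if a bystander on the bench or in the holder is moved by more than 40 mm (distance of any of marker, torch, carton_brown, carton_white, tape, relay, leveller from where it was at the start of the episode above 0.04 m).
It also fails if it takes over 72 s, if anything falls off the work surface, if the arm or the gripper's body presses on something with over 40 N, if the wrist force passes 120 N, or if a joint passes its speed limit or range.

## Working session

There is one attempt and no reset: what is moved stays moved. The work goes in short steps, Python scripts to look and compute and a tool call to move; the robot and the scene stay as the last step left them, time stands still between calls to the robot, and variables do not carry over. Pictures are saved under pics/ and viewed, about 8 in all and at most 12, crops included, and the job is handed in when it is done.

Besides the shell and the picture viewer there is one more tool, called by a JSON object that holds its "method" and its "body". step_arm: Moves the arm, as the interface text tells. Its arguments: {"type":"object","properties":{"series":{"type":"array"},"hand":{"type":"number"}},"required":["series"]}

```bash
ls; mkdir -p pics; cat > h.py <<'E'
import numpy as np, cv2
from cell import bot, vision, silhouettes
from scipy.spatial.transform import Rotation as R
def world(s):
    z=s["range_z"]; v,u=np.mgrid[0:384,0:512]
    p=np.stack([(u-s["cx"])/s["fx"]*z,-(v-s["cy"])/s["fy"]*z,-z],-1)
    rot=np.array(s["rotation"]); rot=rot if rot.shape==(3,3) else R.from_rotvec(rot).as_matrix()
    return p@rot.T+np.array(s["xyz"])
def save(n,img,box=None,k=1):
    if box: img=img[box[1]:box[3],box[0]:box[2]]
    cv2.imwrite(f"pics/{n}.png",cv2.resize(np.ascontiguousarray(img[:,:,::-1]),None,fx=k,fy=k,interpolation=cv2.INTER_CUBIC))
E
python3 - <<'E'
from h import *
for n in("scene","top"):
    s=vision.snapshot(n); save(n+"1",s["img"],k=1.5); W=world(s)
    print(n,s["xyz"],np.shape(s["rotation"]))
    for o in("key","holder","bracket","socket_mouth","marker","torch"):
        for d in silhouettes(s,o)[:3]:
            m=d["mask"]&(s["range_z"]>0); print(o,round(d["p"],2),np.round(d["location"]),m.sum(),np.round(np.median(W[m],0),3), np.round(W[m][:,2].max(),3) if m.any() else '')
print(bot.read_state())
E
```

```text
pics
scene [ 0.91332555 -0.47626972  0.99140246] (3,)
key 0.73 [170. 257.] 326 [ 0.57  -0.277  0.173] 0.178
key 0.62 [209. 318.] 500 [ 0.735 -0.354  0.164] 0.169
key 0.52 [132. 253.] 272 [ 0.455 -0.311  0.118] 0.129
holder 0.61 [189. 268.] 1081 [ 0.6   -0.244  0.009] 0.16
bracket 0.67 [248. 148.] 1080 [0.523 0.228 0.031] 0.07
socket_mouth 0.41 [251. 141.] 84 [0.517 0.244 0.063] 0.07
marker 0.3 [251. 151.] 1029 [0.525 0.224 0.031] 0.07
top [0.33183951 0.01721556 1.71768062] (3,)
key 0.64 [335. 196.] 195 [ 0.575 -0.278  0.173] 0.185
key 0.5 [348. 154.] 231 [ 0.729 -0.349  0.162] 0.175
bracket 0.62 [186. 215.] 1207 [0.515 0.246 0.033] 0.073
bracket 0.22 [334. 196.] 159 [ 0.573 -0.275  0.173] 0.185
marker 0.46 [303. 144.] 1106 [ 0.775 -0.177  0.064] 0.077
{'clock': 0.7, 'joint_positions': array([ 1.03521207,  0.62839041,  0.03848146,  1.51742218, -0.02702773,
        0.99628302, -0.02001743]), 'qvel': array([-0.00118598, -0.00266879, -0.00194826, -0.00065881,  0.0014143 ,
        0.00157995,  0.00121044]), 'effort': array([-3.40845345e-04, -5.63134718e+01,  1.22582115e+00, -1.93753874e+01,
        1.11764760e-02,  1.40642169e-03, -1.69195857e-08]), 'tcp_pos': array([ 0.29429388, -0.57956962,  0.25331218]), 'orientation': array([-3.05533515e+00, -7.31101717e-01, -1.13190814e-04]), 'ft_force': array([-0.37129687,  0.44495429,  0.03985301]), 'wrist_torque': array([0.04998751, 0.01480756, 0.01261187]), 'opening': 0.08536483849851025}
```

View pics/scene1.png

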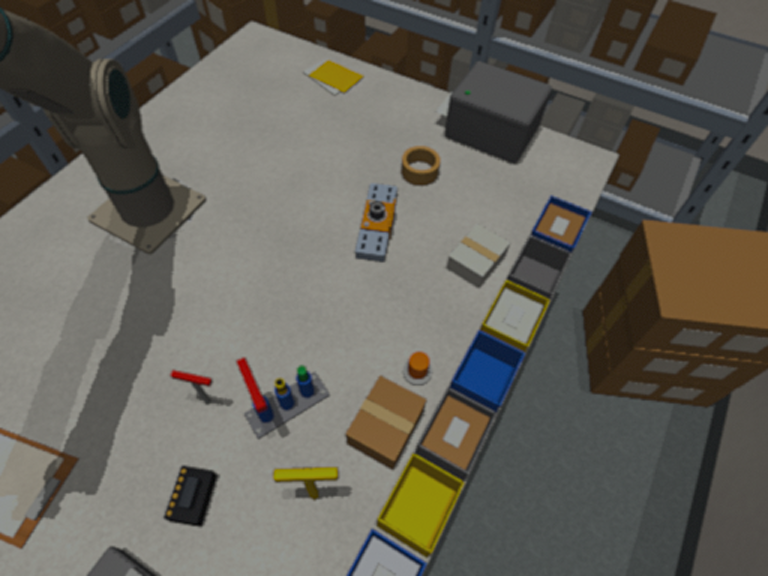

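View pics/top1.png

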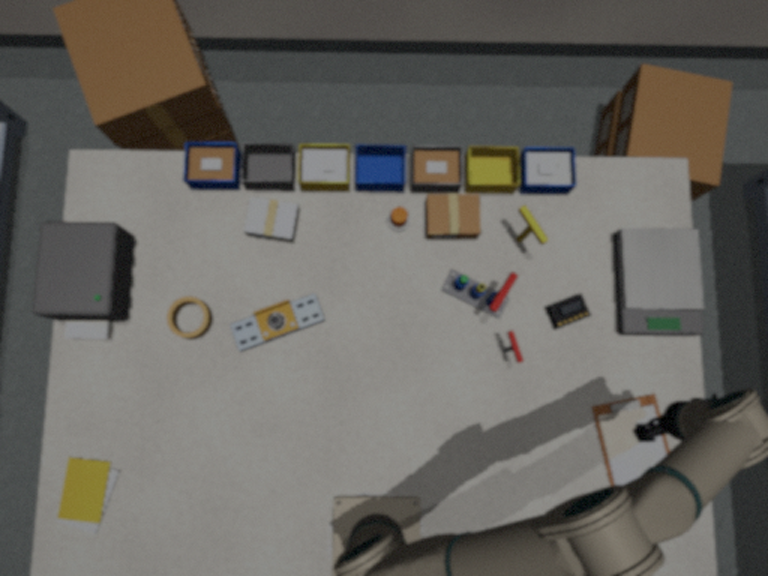

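Candidates for the key (scene picture, native px): large red T in the holder's cup (170,257), yellow T (209,318), and small red T (132,253). By the description, I choose the large red one. I'll measure it and check it in a crop.

```bash
cat >> h.py <<'E'
def red(s): 
    i=s["img"].astype(int); return (i[...,0]>90)&(i[...,0]>2.2*i[...,1])&(i[...,0]>2.2*i[...,2])&(s["range_z"]>0)
E
python3 - <<'E'
from h import *
for n in("scene","top"):
    s=vision.snapshot(n); W=world(s)
    m=red(s)&(abs(W[...,0]-.58)<.09)&(abs(W[...,1]+.28)<.09)&(W[...,2]>.145)&(W[...,2]<.21)
    P=W[m]; c=np.median(P,0); 
    top=P[P[:,2]>np.median(P[:,2])-.006]
    xy=top[:,:2]; rect=cv2.minAreaRect((xy*1000).astype(np.float32))
    u,sv,vt=np.linalg.svd(top-top.mean(0),full_matrices=False)
    a=(top-top.mean(0))@vt[0]
    print(n,m.sum(),c.round(4),"rect",np.round(rect[0],1),np.round(rect[1],1),rect[2],"dir",vt[0].round(3),"len",np.ptp(a).round(3), "mid",(top.mean(0)+vt[0]*(a.max()+a.min())/2).round(4),"z",np.percentile(P[:,2],[5,50,95]).round(4))
    # bolt head
    m=(np.hypot(W[...,0]-.517,W[...,1]-.244)<.04)&(W[...,2]>.06)&(W[...,2]<.075)
    r=cv2.minEnclosingCircle((W[m][:,:2]*1000).astype(np.float32)); print("bolt",m.sum(),np.round(r[0],1),r[1],W[m].mean(0).round(4))
    # cups' tops
    for o,h in (("green",113),("yel",113)):
        i=s["img"].astype(int)
        q=(i[...,1]>1.3*i[...,0])&(i[...,1]>1.3*i[...,2]) if o=="green" else (i[...,0]>1.8*i[...,2])&(i[...,1]>1.5*i[...,2])
        q&=(abs(W[...,0]-.6)<.08)&(abs(W[...,1]+.23)<.09)&(W[...,2]>.09)
        if q.any(): print(o,q.sum(),W[q].mean(0).round(4))
    if n=="scene": save("crop",s["img"],(100,210,240,330),5)
E
```

```text
scene 216 [ 0.5754 -0.2813  0.1741] rect [ 570.6 -279.2] [15.9 96. ] 59.62614440917969 dir [ 0.851 -0.524 -0.004] len 0.096 mid [ 0.5707 -0.2789  0.1741] z [0.1713 0.1741 0.1765]
bolt 67 [513.9 247.2] 19.220218658447266 [0.5136 0.2474 0.0655]
green 47 [ 0.6114 -0.1998  0.1083]
yel 121 [ 0.5817 -0.2675  0.1512]
top 103 [ 0.567  -0.2705  0.1736] rect [ 572.3 -274.4] [13.5 93.3] 58.41356658935547 dir [-0.844  0.536  0.   ] len 0.093 mid [ 0.5722 -0.2746  0.1741] z [0.1682 0.1736 0.1796]
bolt 62 [521.5 257.3] 27.653928756713867 [0.516  0.2484 0.0655]
green 19 [ 0.6113 -0.1945  0.1113]
yel 9 [ 0.5899 -0.2316  0.1083]
```

View pics/crop.png

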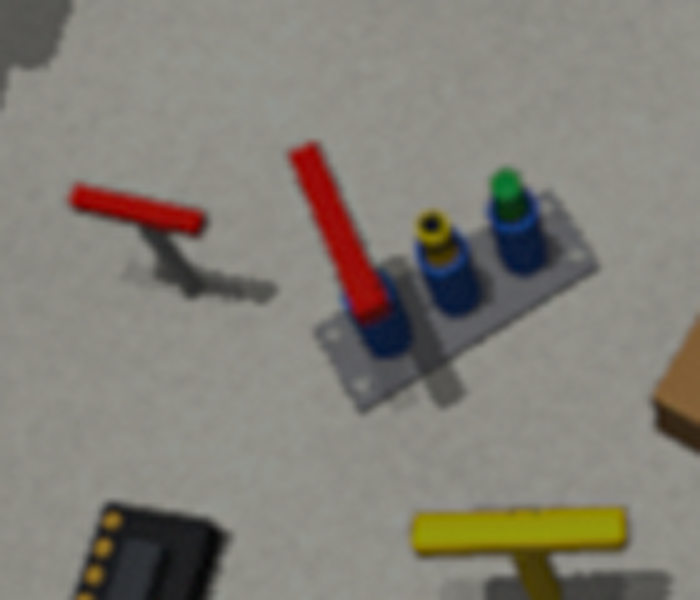

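```bash
cat >> h.py <<'E'
def plan(p,yaw=None,k=None,down=True,maxs=.03):
    """rows to reach TCP p with tool x heading yaw (mod pi if k None), tool down; straight line"""
    s=bot.read_state(); P=np.array(s["tcp_pos"]); Rt=R.from_rotvec(s["orientation"]); M=Rt.as_matrix()
    y0=np.arctan2(M[1,0],M[0,0])
    if yaw is None: yaw=y0
    d=(yaw-y0+np.pi/2)%np.pi-np.pi/2 if k is None else yaw-y0
    G=R.from_matrix(np.array([[np.cos(y0+d),np.sin(y0+d),0],[np.sin(y0+d),-np.cos(y0+d),0],[0,0,-1]]).T.T)
    rel=(Rt.inv()*G).as_rotvec(); dp=np.array(p)-P
    n=int(max(np.ceil(np.linalg.norm(dp)/maxs),np.ceil(np.linalg.norm(rel)/.15),1))
    print("tcp",P.round(4),"yaw",round(y0,3),"tilt",np.degrees(np.arccos(-M[2,2])).round(2),"turn",rel.round(3),"q7",s["joint_positions"][6].round(3),"F",s["ft_force"].round(1),"t",s["clock"])
    rows=[]
    for i in range(n):
        Ri=Rt*R.from_rotvec(rel*i/n)
        rows.append([round(float(v),2) for v in Ri.inv().apply(dp/n)*100]+[round(float(v),3) for v in rel/n])
    print(rows)
E
python3 - <<'E'
from h import *
plan([.5715,-.277,.25],-.559,maxs=.035)
E
```

```text
tcp [ 0.2943 -0.5796  0.2533] yaw 0.47 tilt 0.0 turn [ 0.    -0.     1.029] q7 -0.02 F [-0.   0.3 -0.2] t 0.8
[[3.2, -1.2, 0.03, 0.0, -0.0, 0.086], [3.09, -1.47, 0.03, 0.0, -0.0, 0.086], [2.95, -1.73, 0.03, 0.0, -0.0, 0.086], [2.79, -1.98, 0.03, 0.0, -0.0, 0.086], [2.61, -2.21, 0.03, 0.0, -0.0, 0.086], [2.41, -2.42, 0.03, 0.0, -0.0, 0.086], [2.2, -2.62, 0.03, 0.0, -0.0, 0.086], [1.96, -2.8, 0.03, 0.0, -0.0, 0.086], [1.72, -2.96, 0.03, 0.0, -0.0, 0.086], [1.46, -3.09, 0.03, 0.0, -0.0, 0.086], [1.19, -3.21, 0.03, 0.0, -0.0, 0.086], [0.91, -3.3, 0.03, 0.0, -0.0, 0.086]]
```

{"method": "step_arm", "body": {"series": [[3.2,-1.2,0,0,0,0.086],[3.1,-1.5,0,0,0,0.086],[2.95,-1.7,0,0,0,0.086],[2.8,-2,0,0,0,0.086],[2.6,-2.2,0,0,0,0.086],[2.4,-2.4,0,0,0,0.086],[2.2,-2.6,0,0,0,0.086],[2,-2.8,0,0,0,0.086],[1.7,-3,0,0,0,0.086],[1.5,-3.1,0,0,0,0.086],[1.2,-3.2,0,0,0,0.086],[0.9,-3.3,0,0,0,0.086],[0,0,0,0,0,0]], "hand": -1}}

```text
clock: 2.42
tcp_pos: [0.5873, -0.2731, 0.253]
orientation: [3.002, -0.925, 0.004]
ft_force: [-0.5, -0.0, 0.6]
opening: 0.0853
```

```bash
python3 - <<'E'
from h import *
s=vision.snapshot("wrist"); save("w1",s["img"]); print({k:s[k] for k in("fx","fy","cx","cy","xyz","rotation")})
plan([.5715,-.277,.25],-.559)
st=bot.read_state();print(st["joint_positions"].round(3),st["opening"])
E
```

```text
{'fx': 297.3186396354542, 'fy': 297.3186396354542, 'cx': 253.73622854052735, 'cy': 193.98369552404432, 'xyz': array([ 0.65010019, -0.31721918,  0.37397058]), 'rotation': array([-0.17503527,  0.33415793, -2.14832773])}
tcp [ 0.5857 -0.2753  0.2532] yaw -0.6 tilt 0.17 turn [ 0.002 -0.002 -0.041] q7 -1.569 F [-0.2 -0.8  0.1] t 2.475
[[-1.07, 0.95, 0.32, 0.002, -0.002, -0.041]]
[ 0.198  0.645  0.339  1.534 -0.237  1.001 -1.569] 0.08519164474392785
```

View pics/w1.png

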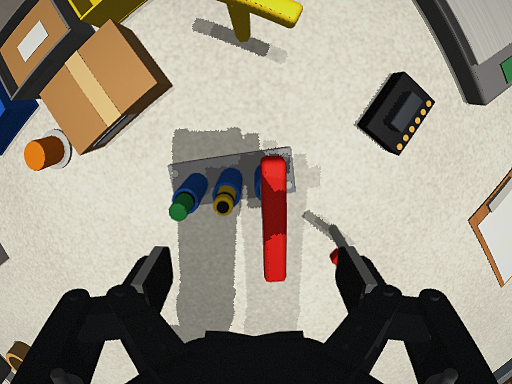

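The picture shows the red bar at px (275,218) between the open jaws, with marker (179,211) and torch (224,204) to the left. I'll refine the bar pose from it.

```bash
cat >> h.py <<'E'
def wworld(s):
    v,u=np.mgrid[0:384,0:512]; x=(u-s["cx"])/s["fx"]; y=(v-s["cy"])/s["fy"]; r=np.hypot(x,y)+1e-9
    t=np.tan(np.minimum(r,1.5))/r; z=s["range_z"]
    return np.stack([x*t*z,-y*t*z,-z],-1)@R.from_rotvec(s["rotation"]).as_matrix().T+np.array(s["xyz"])
def bar(W,m):
    P=W[m]; zt=np.percentile(P[:,2],80); top=P[P[:,2]>zt-.005]
    rc=cv2.minAreaRect((top[:,:2]*1000).astype(np.float32))
    u,sv,vt=np.linalg.svd(top-top.mean(0),full_matrices=False); d=vt[0]*np.sign(vt[0][0])
    a=(top-top.mean(0))@d; mid=top.mean(0)+d*(a.max()+a.min())/2
    print("bar n",len(top),"rect",np.round(rc[0],1),np.round(rc[1],1),"dir",d.round(3),"yaw",np.arctan2(d[1],d[0]).round(3),"len",np.ptp(a).round(4),"mid",mid.round(4),"normal",(vt[2]*np.sign(vt[2][2])).round(3))
    return mid,d
E
python3 - <<'E'
from h import *
s=vision.snapshot("wrist"); W=wworld(s); m=red(s)&(W[...,2]>.14)&(W[...,2]<.2); bar(W,m)
g=np.zeros_like(m)
i=s["img"].astype(int); q=(i[...,1]>1.3*i[...,0])&(i[...,1]>1.3*i[...,2])&(W[...,2]>.1)&(s["range_z"]>0); print(q.sum(),W[q].mean(0))
E
```

```text
bar n 2741 rect [ 568.9 -280.2] [17.3 98. ] dir [ 0.848 -0.529 -0.005] yaw -0.558 len 0.098 mid [ 0.569  -0.2801  0.1748] normal [-0.002 -0.011  1.   ]
800 [ 0.59748397 -0.24727188  0.21961619]
```

```bash
python3 - <<'E'
from h import *
plan([.5695,-.2795,.253],-.558)
E
```

```text
tcp [ 0.5845 -0.277   0.2534] yaw -0.602 tilt 0.21 turn [ 0.003 -0.003 -0.044] q7 -1.568 F [ 0.   0.1 -0.2] t 2.525
[[-1.1, 1.06, 0.04, 0.003, -0.003, -0.044]]
```

{"method": "step_arm", "body": {"series": [[-1.1,1.06,0,0.003,-0.003,-0.044],[0,0,0,0,0,0],[0,0,0,0,0,0]]}}

```text
clock: 2.9
tcp_pos: [0.5669, -0.2834, 0.2539]
orientation: [3.017, -0.871, -0.0]
ft_force: [0.8, 0.5, 0.6]
opening: 0.0853
```

```bash
python3 - <<'E'
from h import *
plan([.5695,-.2795,.253],-.558)
plan([.5695,-.2795,.167],-.558)
E
```

```text
tcp [ 0.5669 -0.2834  0.2539] yaw -0.562 tilt 0.09 turn [ 0.002 -0.    -0.004] q7 -1.513 F [0.8 0.5 0.6] t 2.9
[[0.01, -0.47, 0.09, 0.002, -0.0, -0.004]]
tcp [ 0.5669 -0.2834  0.2539] yaw -0.562 tilt 0.09 turn [ 0.002 -0.    -0.004] q7 -1.513 F [0.8 0.5 0.6] t 2.9
[[0.0, -0.16, 2.9, 0.001, -0.0, -0.001], [0.0, -0.16, 2.9, 0.001, -0.0, -0.001], [0.0, -0.16, 2.9, 0.001, -0.0, -0.001]]
```

{"method": "step_arm", "body": {"series": [[0,-0.16,2.9,0.001,0,-0.001],[0,-0.16,2.9,0.001,0,-0.001],[0,-0.16,2.7,0,0,0],[0,0,0,0,0,0],[0,0,0,0,0,0]]}}

```text
clock: 3.52
tcp_pos: [0.5719, -0.2823, 0.169]
orientation: [3.016, -0.874, 0.01]
ft_force: [-0.5, -0.6, -0.2]
opening: 0.0852
```

```bash
python3 - <<'E'
from h import *
plan([.5695,-.2795,.167],-.558)
s=vision.snapshot("wrist"); W=wworld(s); m=red(s)&(W[...,2]>.14)&(W[...,2]<.2); bar(W,m); save("w2",s["img"])
E
```

```text
tcp [ 0.5719 -0.2823  0.169 ] yaw -0.564 tilt 0.38 turn [-0.001 -0.007 -0.006] q7 -1.485 F [-0.5 -0.6 -0.2] t 3.525
[[-0.35, -0.11, 0.19, -0.001, -0.007, -0.006]]
bar n 5731 rect [ 574.9 -284. ] [77.3 56.9] dir [ 0.85  -0.527 -0.01 ] yaw -0.555 len 0.084 mid [ 0.5754 -0.2843  0.1748] normal [0.016 0.007 1.   ]
```

{"method": "step_arm", "body": {"series": [[-0.35,-0.1,0.2,0,-0.007,-0.006],[0,0,0,0,0,0]]}}

```text
clock: 3.82
tcp_pos: [0.5701, -0.2798, 0.1688]
orientation: [-3.02, 0.864, -0.004]
ft_force: [-0.9, -0.1, -0.2]
opening: 0.0853
```

{"method": "step_arm", "body": {"series": [[0,0,0,0,0,0],[0,0,0,0,0,0],[0,0,0,0,0,0],[0,0,0,0,0,0],[0,0,0,0,0,0],[0,0,0,0,0,0]], "hand": 1}}

```text
clock: 4.58
tcp_pos: [0.5705, -0.2801, 0.1698]
orientation: [-3.02, 0.864, -0.006]
ft_force: [-0.6, -0.9, 0.4]
opening: 0.0167
```

```bash
python3 - <<'E'
from h import *
plan([.5695,-.2795,.167],-.558); print(bot.read_state()["opening"])
E
```

```text
tcp [ 0.5705 -0.2801  0.1698] yaw -0.557 tilt 0.22 turn [-0.001 -0.004  0.001] q7 -1.481 F [-0.6 -0.9  0.4] t 4.575
[[-0.12, 0.0, 0.28, -0.001, -0.004, 0.001]]
0.01670246116405744
```

{"method": "step_arm", "body": {"series": [[0,0,-1,0,0,0],[0,0,-2,0,0,0],[0,0,-2,0,0,0],[0,0,-2,0,0,0],[0,0,-2,0,0,0],[0,0,-2,0,0,0],[0,0,-2,0,0,0],[0,0,-1,0,0,0],[0,0,0,0,0,0],[0,0,0,0,0,0]]}}

```text
clock: 5.82
tcp_pos: [0.5684, -0.2792, 0.3152]
orientation: [-3.019, 0.865, 0.0]
ft_force: [-0.1, 1.1, -1.7]
opening: 0.0173
```

```bash
python3 - <<'E'
from h import *
plan([.515,.247,.29],-.558,maxs=.05); st=bot.read_state(); print(st["opening"],st["joint_positions"].round(2))
s=vision.snapshot("scene"); save("s2",s["img"],(60,30,316,350),1.8)
E
```

```text
tcp [ 0.5684 -0.2792  0.3152] yaw -0.558 tilt 0.05 turn [-0.001  0.    -0.   ] q7 -1.535 F [-0.1  1.1 -1.7] t 5.825
[[-2.94, -3.8, 0.23, -0.0, 0.0, -0.0], [-2.94, -3.8, 0.23, -0.0, 0.0, -0.0], [-2.94, -3.8, 0.23, -0.0, 0.0, -0.0], [-2.94, -3.8, 0.23, -0.0, 0.0, -0.0], [-2.94, -3.8, 0.23, -0.0, 0.0, -0.0], [-2.94, -3.8, 0.23, -0.0, 0.0, -0.0], [-2.94, -3.8, 0.23, -0.0, 0.0, -0.0], [-2.94, -3.8, 0.23, -0.0, 0.0, -0.0], [-2.94, -3.8, 0.23, -0.0, 0.0, -0.0], [-2.94, -3.8, 0.23, -0.0, 0.0, -0.0], [-2.94, -3.8, 0.23, -0.0, 0.0, -0.0]]
0.017317031761108295 [ 0.21  0.57  0.35  1.49 -0.21  1.12 -1.53]
```

View pics/s2.png

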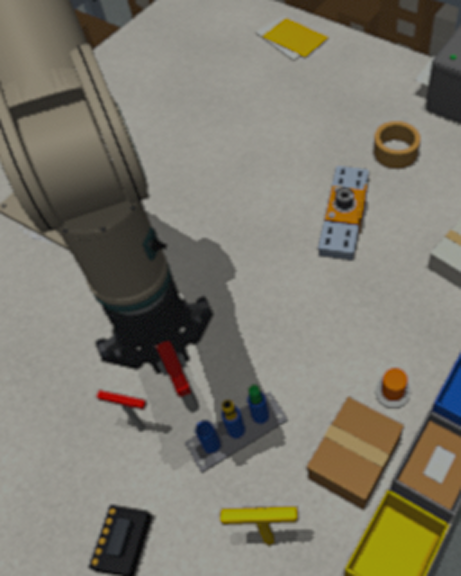

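The key is out of its cup and in the gripper (bar about px (173,368)). The torch and marker are still in theirs, and the bolt is at (345,197). Next I'll carry the key to a viewing pose beside the bolt, turning the wrist half round for tightening range.

```bash
python3 - <<'E'
from h import *
plan([.591,.199,.30],-.558+np.pi-.04,k=1,maxs=.05)
E
```

```text
tcp [ 0.5683 -0.2792  0.3151] yaw -0.558 tilt 0.05 turn [-1.000e-03 -1.000e-03 -3.102e+00] q7 -1.535 F [ 0.2  0.1 -1.4] t 5.875
[[-1.11, -1.99, 0.07, -0.0, -0.0, -0.148], [-0.81, -2.13, 0.07, -0.0, -0.0, -0.148], [-0.49, -2.23, 0.07, -0.0, -0.0, -0.148], [-0.15, -2.27, 0.07, -0.0, -0.0, -0.148], [0.18, -2.27, 0.07, -0.0, -0.0, -0.148], [0.51, -2.22, 0.07, -0.0, -0.0, -0.148], [0.84, -2.12, 0.07, -0.0, -0.0, -0.148], [1.14, -1.97, 0.07, -0.0, -0.0, -0.148], [1.42, -1.79, 0.07, -0.0, -0.0, -0.148], [1.66, -1.56, 0.07, -0.0, -0.0, -0.148], [1.88, -1.3, 0.07, -0.0, -0.0, -0.148], [2.05, -1.01, 0.07, -0.0, -0.0, -0.148], [2.17, -0.69, 0.07, -0.0, -0.0, -0.148], [2.25, -0.37, 0.07, -0.0, -0.0, -0.148], [2.28, -0.03, 0.07, -0.0, -0.0, -0.148], [2.26, 0.3, 0.07, -0.0, -0.0, -0.148], [2.19, 0.63, 0.07, -0.0, -0.0, -0.148], [2.07, 0.95, 0.07, -0.0, -0.0, -0.148], [1.91, 1.24, 0.07, -0.0, -0.0, -0.148], [1.71, 1.51, 0.07, -0.0, -0.0, -0.148], [1.47, 1.75, 0.07, -0.0, -0.0, -0.148]]
```

{"method": "step_arm", "body": {"series": [[-1.1,-2,0.07,0,0,-0.148],[-0.8,-2.1,0.07,0,0,-0.148],[-0.5,-2.2,0.07,0,0,-0.148],[-0.15,-2.3,0.07,0,0,-0.148],[0.2,-2.3,0.07,0,0,-0.148],[0.5,-2.2,0.07,0,0,-0.148],[0.85,-2.1,0.07,0,0,-0.148],[1.15,-2,0.07,0,0,-0.148],[1.4,-1.8,0.07,0,0,-0.148],[1.65,-1.55,0.07,0,0,-0.148],[1.9,-1.3,0.07,0,0,-0.148],[2.05,-1,0.07,0,0,-0.148],[2.2,-0.7,0.07,0,0,-0.148],[2.25,-0.35,0.07,0,0,-0.148],[2.3,0,0.07,0,0,-0.148],[2.25,0.3,0.07,0,0,-0.148],[2.2,0.6,0.07,0,0,-0.148],[2.05,0.95,0.07,0,0,-0.148],[1.9,1.2,0.07,0,0,-0.148],[0,0,0,0,0,0]]}}

```text
clock: 8.38
tcp_pos: [0.5616, 0.1648, 0.2852]
orientation: [-1.212, -2.869, 0.017]
ft_force: [0.8, -0.4, -1.7]
opening: 0.0171
```

```bash
python3 - <<'E'
from h import *
plan([.591,.199,.30],-.558+np.pi-.04,k=1,maxs=.05)
s=vision.snapshot("wrist"); save("w3",s["img"],k=1.5); W=wworld(s)
for d in silhouettes(s,"socket_mouth")[:2]:
    m=d["mask"]&(s["range_z"]>0); print(d["p"],d["location"],m.sum(),np.median(W[m],0))
E
```

```text
tcp [0.5616 0.1648 0.2852] yaw 2.342 tilt 1.69 turn [-0.019 -0.023 -0.201] q7 0.203 F [ 0.8 -0.4 -1.7] t 8.375
[[0.22, 2.23, -0.78, -0.009, -0.012, -0.101], [-0.02, 2.25, -0.76, -0.009, -0.012, -0.101]]
0.63 [277.7, 95.8] 770 [0.50996534 0.24741154 0.06527321]
```

View pics/w3.png

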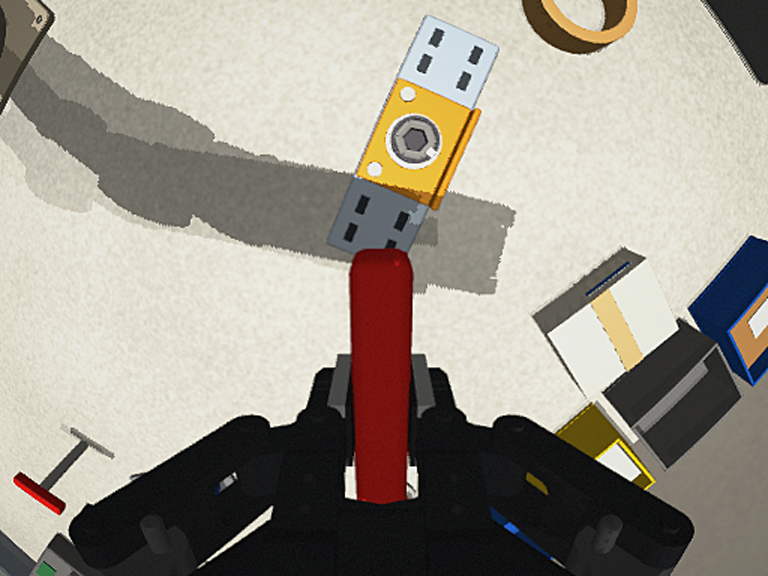

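The bolt head is at px (413,140) in the enlarged picture, with its white mark at (432,154) and the held bar at (382,370). I'll measure the bolt axis and the mark's angle.

```bash
cat >> h.py <<'E'
def ray(s,u,v,h):
    x=(u-s["cx"])/s["fx"]; y=(v-s["cy"])/s["fy"]; r=np.hypot(x,y)
    d=np.array([np.sin(r)*x/r,-np.sin(r)*y/r,-np.cos(r)]); d=R.from_rotvec(s["rotation"]).apply(d)
    c=np.array(s["xyz"]); return c+d*(h-c[2])/d[2]
E
python3 - <<'E'
from h import *
s=vision.snapshot("wrist"); W=wworld(s)
m=(W[...,2]>.059)&(W[...,2]<.075)&(np.hypot(W[...,0]-.512,W[...,1]-.2475)<.03)&(s["range_z"]>0)
v,u=np.nonzero(m); pts=np.array([ray(s,a,b,.067)[:2] for a,b in zip(u,v)])*1000
c,r=cv2.minEnclosingCircle(pts.astype(np.float32)); print("circle",c,r,len(pts), "mean",pts.mean(0))
i=s["img"].astype(int); rim=np.hypot(pts[:,0]-c[0],pts[:,1]-c[1])
br=i[v,u].min(1); k=(br>150)&(rim<18)&(rim>9); w=pts[k].mean(0); 
print("mark n",k.sum(),w,"angle",np.arctan2(w[1]-c[1],w[0]-c[0]), "rim r",np.hypot(*(w-c)))
# bracket orientation via orange
# hex vertices: dark recess
save("bolt",s["img"],(240,60,310,130),8)
m2=red(s)&(W[...,2]>.2); bar(W,m2)
E
```

```text
circle (510.1106262207031, 246.96932983398438) 18.681005477905273 621 mean [510.00281674 246.65718074]
mark n 267 [511.70117464 246.7597398 ] angle -0.13101733353483808 rim r 1.604298055492832
bar n 5863 rect [557.  165.7] [17.4 87.2] dir [ 0.692 -0.721 -0.01 ] yaw -0.806 len 0.0872 mid [0.5569 0.1656 0.2902] normal [0.029 0.014 0.999]
```

View pics/bolt.png

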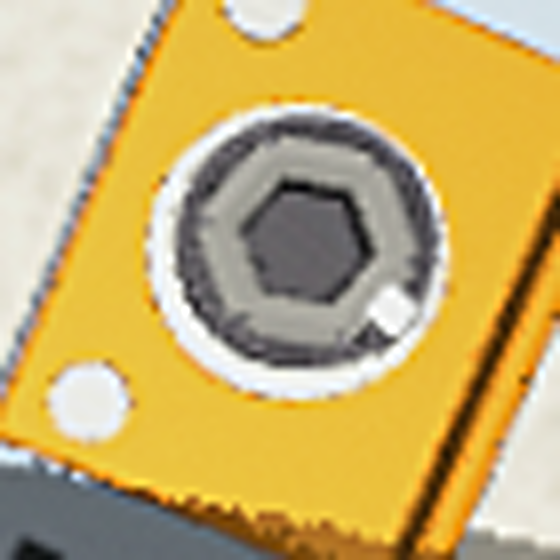

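```bash
python3 - <<'E'
from h import *
s=vision.snapshot("wrist")
f=lambda x,y,h:ray(s,240+(x+.5)/8-.5,60+(y+.5)/8-.5,h)
c=f(307.5,240,.067); mk=f(390,313,.067); print("head c",c,"edges",[np.linalg.norm(f(*e,.067)-c).round(4) for e in((178,240),(437,240),(307,112),(307,368))])
a=np.arctan2(*(mk-c)[1::-1]); print("mark ang",a,"r",np.linalg.norm(mk-c))
h=f(307,241,.064); print("hex c",h)
for p in((280,180),(348,188),(372,247),(333,305),(268,297),(241,235)):
    q=f(*p,.064)-h; print("vertex deg",np.degrees(np.arctan2(q[1],q[0])).round(1),np.linalg.norm(q).round(4))
# top camera check of bolt
t=vision.snapshot("top")
R0=R.from_rotvec(t["rotation"]).as_matrix()
p=(np.array([.512,.247,.067])-t["xyz"])@R0; print("top px",t["cx"]-p[0]/p[2]*t["fx"],t["cy"]+p[1]/p[2]*t["fy"])
save("top2",t["img"],(150,180,230,240),8)
E
```

```text
head c [0.51031167 0.24634721 0.067     ] edges [np.float64(0.0182), np.float64(0.0183), np.float64(0.0185), np.float64(0.0184)]
mark ang 0.047971622522720525 r 0.015578748644624508
hex c [0.51035987 0.24644905 0.064     ]
vertex deg 157.6 0.0096
vertex deg 97.3 0.0097
vertex deg 39.7 0.0093
vertex deg -23.9 0.0099
vertex deg -80.0 0.0099
vertex deg -140.6 0.0094
top px 183.62404218375065 214.0515276405215
```

View pics/top2.png

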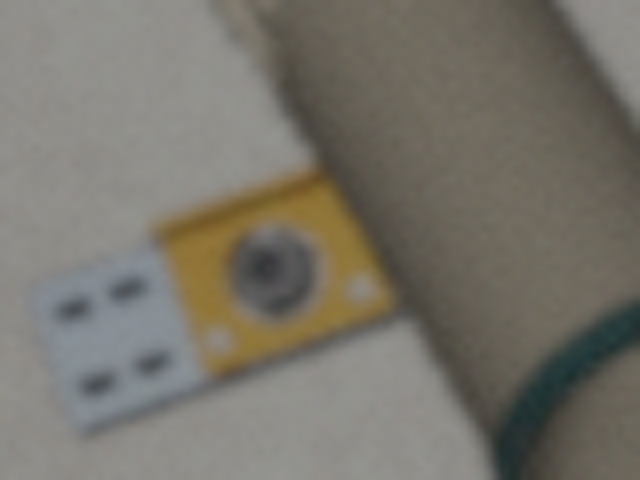

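```bash
python3 - <<'E'
from h import *
plan([.612,.258,.27],3.255,k=1,maxs=.02)
E
```

```text
tcp [0.5627 0.1613 0.2858] yaw 2.337 tilt 1.61 turn [-0.012 -0.027 -0.918] q7 0.203 F [ 0.3 -0.5 -1.5] t 8.625
[[0.5, 1.47, 0.2, -0.002, -0.004, -0.131], [0.31, 1.52, 0.2, -0.002, -0.004, -0.131], [0.11, 1.55, 0.21, -0.002, -0.004, -0.131], [-0.1, 1.55, 0.21, -0.002, -0.004, -0.131], [-0.3, 1.52, 0.21, -0.002, -0.004, -0.131], [-0.49, 1.47, 0.22, -0.002, -0.004, -0.131], [-0.68, 1.39, 0.22, -0.002, -0.004, -0.131]]
```

{"method": "step_arm", "body": {"series": [[0.5,1.5,0.2,-0.002,-0.004,-0.131],[0.3,1.5,0.2,-0.002,-0.004,-0.131],[0.1,1.55,0.2,-0.002,-0.004,-0.131],[-0.1,1.55,0.2,-0.002,-0.004,-0.131],[-0.3,1.5,0.2,-0.002,-0.004,-0.131],[-0.5,1.5,0.2,-0.002,-0.004,-0.131],[-0.7,1.4,0.2,-0.002,-0.004,-0.131],[0,0,0,0,0,0],[0,0,0,0,0,0],[0,0,0,0,0,0]]}}

```text
clock: 9.88
tcp_pos: [0.6166, 0.2479, 0.2701]
orientation: [-0.177, 3.133, -0.013]
ft_force: [0.6, 1.2, -1.9]
opening: 0.0168
```

```bash
python3 - <<'E'
from h import *
plan([.612,.258,.27],3.255,k=1,maxs=.02)
E
```

```text
tcp [0.6166 0.2479 0.2701] yaw -3.029 tilt 0.51 turn [-0.008  0.003 -0.001] q7 0.883 F [ 0.6  1.2 -1.9] t 9.875
[[0.34, 1.06, -0.0, -0.008, 0.003, -0.001]]
```

{"method": "step_arm", "body": {"series": [[0.3,1,0,-0.008,0.003,0],[0,0,0,0,0,0],[0,0,0,0,0,0],[0,0,0,0,0,0]]}}

```text
clock: 10.38
tcp_pos: [0.612, 0.2574, 0.2705]
orientation: [-0.174, 3.136, -0.001]
ft_force: [0.7, -0.2, -1.5]
opening: 0.0169
```

```bash
cat >> h.py <<'E'
def bolt(s):
    W=wworld(s); m=(W[...,2]>.060)&(W[...,2]<.075)&(np.hypot(W[...,0]-.512,W[...,1]-.247)<.028)&(s["range_z"]>0)
    v,u=np.nonzero(m); pts=np.array([ray(s,a,b,.067)[:2] for a,b in zip(u,v)])
    c,r=cv2.minEnclosingCircle((pts*1000).astype(np.float32)); print("bolt",np.round(c,1),round(r,1),"px",u.mean(),v.mean())
    return int(u.mean()),int(v.mean())
E
python3 - <<'E'
from h import *
s=vision.snapshot("wrist"); plan([.612,.258,.27],3.255,k=1,maxs=.02)
W=wworld(s); m=red(s)&(W[...,2]>.2); mid,d=bar(W,m)
P=W[m]; a=P@(-d); print("far end along -d:", a.max(), "-> mid est", (P[a>a.max()-.003].mean(0)+d*.05))
u,v=bolt(s); print(u,v); u=min(max(u,40),472);v=max(v,35)
save("w4",np.vstack([cv2.resize(s["img"][v-35:v+35,u-40:u+40],(512,448),interpolation=cv2.INTER_CUBIC)])); print("origin",u-40,v-35)
E
```

```text
tcp [0.6121 0.2573 0.2705] yaw -3.031 tilt 0.05 turn [-0.001  0.001 -0.003] q7 0.87 F [ 0.2  0.7 -1.9] t 10.425
[[0.0, 0.07, 0.05, -0.001, 0.001, -0.003]]
bar n 5866 rect [604.8 256.6] [87.1 17.4] dir [0.994 0.11  0.007] yaw 0.11 len 0.0871 mid [0.6048 0.2565 0.2754] normal [-0.008  0.005  1.   ]
far end along -d: -0.5877702503474643 -> mid est [0.61264173 0.25731303 0.27345348]
bolt [509.9 246.8] 18.7 px 254.1590909090909 80.625
254 80
origin 214 45
```

View pics/w4.png

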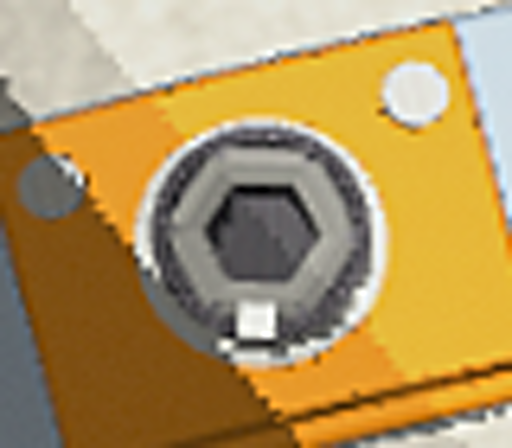

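```bash
python3 - <<'E'
from h import *
s=vision.snapshot("wrist")
f=lambda x,y,h:ray(s,214+(x+.5)/6.4-.5,45+(y+.5)/6.4-.5,h)
c=f(261,239,.067); print("c",c,"hexc",f(264,235,.064),[np.linalg.norm(f(*e,.067)-c).round(4) for e in((150,239),(372,239),(261,128),(261,350))])
mk=f(257,322,.067); print("mark",np.degrees(np.arctan2(*(mk-c)[1::-1])))
h=f(264,235,.064)
for p in((208,232),(320,235),(232,187),(300,187),(240,283),(290,283)):
    q=f(*p,.064)-h; print(np.degrees(np.arctan2(q[1],q[0])).round(1),np.linalg.norm(q).round(4))
# scene check of the hung key: red bar in scene cam
t=vision.snapshot("scene"); W=world(t); m=red(t)&(W[...,2]>.25); print(m.sum()); 
if m.sum()>20: bar(W,m)
m=(W[...,2]>.061)&(W[...,2]<.075)&(np.hypot(W[...,0]-.512,W[...,1]-.247)<.03); print("scene bolt",W[m].mean(0),m.sum())
plan([.5105,.2465,.26],3.255,k=1,maxs=.02)
E
```

```text
c [0.51133657 0.24688765 0.067     ] hexc [0.51039232 0.24729973 0.064     ] [np.float64(0.0185), np.float64(0.0185), np.float64(0.0191), np.float64(0.0189)]
mark 3.608270610680315
-87.0 0.0094
96.6 0.0094
-140.8 0.0099
150.3 0.0103
-19.7 0.0092
34.2 0.0094
11
scene bolt [0.51334349 0.24818681 0.06525382] 63
tcp [0.6121 0.2572 0.2704] yaw -3.031 tilt 0.05 turn [-0.001  0.001 -0.003] q7 0.87 F [-0.1  0.2 -2.2] t 10.525
[[1.7, 0.01, 0.17, -0.0, 0.0, -0.0], [1.7, 0.01, 0.17, -0.0, 0.0, -0.0], [1.7, 0.01, 0.17, -0.0, 0.0, -0.0], [1.7, 0.01, 0.17, -0.0, 0.0, -0.0], [1.7, 0.01, 0.17, -0.0, 0.0, -0.0], [1.7, 0.01, 0.17, -0.0, 0.0, -0.0]]
```

{"method": "step_arm", "body": {"series": [[1.7,0,0.1,0,0,0],[1.7,0,0.1,0,0,0],[1.7,0,0.1,0,0,0],[1.7,0,0.1,0,0,0],[1.7,0,0.1,0,0,0],[1.0,0,0.1,0,0,0],[0,0,0,0,0,0],[0,0,0,0,0,0]]}}

```text
clock: 11.52
tcp_pos: [0.5166, 0.2462, 0.2644]
orientation: [-0.17, 3.134, 0.0]
ft_force: [0.1, -0.7, -1.4]
opening: 0.0171
```

```bash
python3 - <<'E'
from h import *
plan([.5105,.2470,.262],3.245,k=1,maxs=.02)
E
```

```text
tcp [0.5166 0.2462 0.2644] yaw -3.033 tilt 0.17 turn [0.    0.003 0.005] q7 0.777 F [ 0.1 -0.7 -1.4] t 11.525
[[0.6, 0.14, 0.24, 0.0, 0.003, 0.005]]
```

{"method": "step_arm", "body": {"series": [[0.6,0.14,0.2,0,0.003,0.005],[0,0,0,0,0,0],[0,0,0,0,0,0]]}}

```text
clock: 11.9
tcp_pos: [0.5111, 0.2471, 0.262]
orientation: [-0.16, 3.138, 0.001]
ft_force: [0.8, 0.7, -0.8]
opening: 0.0173
```

```bash
python3 - <<'E'
from h import *
plan([.5105,.2470,.23],3.245,k=1,maxs=.02)
s=vision.snapshot("wrist"); W=wworld(s); m=red(s)&(W[...,2]>.2); mid,d=bar(W,m); P=W[m]; a=P@(-d); print("mid est", (P[a>a.max()-.003].mean(0)+d*.05))
t=vision.snapshot("scene"); save("s3",t["img"],(200,50,310,180),5)
E
```

```text
tcp [0.5111 0.2471 0.262 ] yaw -3.04 tilt 0.03 turn [ 0.001  0.    -0.001] q7 0.764 F [ 0.8  0.7 -0.8] t 11.9
[[0.03, -0.0, 1.6, 0.0, 0.0, -0.001], [0.03, -0.0, 1.6, 0.0, 0.0, -0.001]]
bar n 5856 rect [504.  246.2] [87.  17.6] dir [0.995 0.103 0.008] yaw 0.103 len 0.0871 mid [0.5039 0.2462 0.2669] normal [-0.008  0.001  1.   ]
mid est [0.51172189 0.2471457  0.26513103]
```

View pics/s3.png

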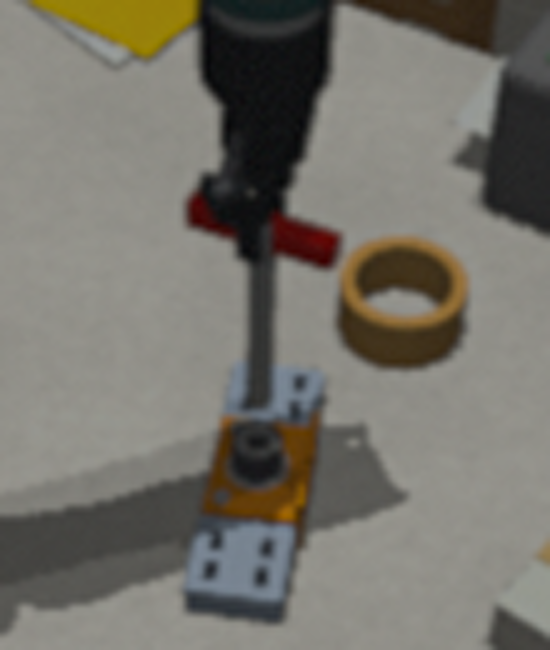

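The key's tip (258,405) hangs straight above the socket (258,440), so I'll lower it in small steps.

{"method": "step_arm", "body": {"series": [[0,0,1.2,0,0,0],[0,0,1.0,0,0,0],[0,0,0.7,0,0,0],[0,0,0.5,0,0,0],[0,0,0,0,0,0]]}}

```text
clock: 12.62
tcp_pos: [0.5107, 0.2468, 0.2247]
orientation: [0.16, -3.136, -0.0]
ft_force: [-0.5, -1.3, -1.0]
opening: 0.0172
```

{"method": "step_arm", "body": {"series": [[0,0,0.4,0,0,0],[0,0,0.4,0,0,0],[0,0,0.4,0,0,0],[0,0,0,0,0,0]]}}

```text
clock: 13.12
tcp_pos: [0.5109, 0.2468, 0.2123]
orientation: [0.16, -3.137, -0.0]
ft_force: [-0.1, 0.0, -2.0]
opening: 0.0172
```

{"method": "step_arm", "body": {"series": [[0,0,0.3,0,0,0],[0,0,0.2,0,0,0],[0,0,0.1,0,0,0],[0,0,0,0,0,0]]}}

```text
clock: 13.62
tcp_pos: [0.511, 0.2469, 0.2061]
orientation: [0.16, -3.137, -0.0]
ft_force: [0.5, -0.4, -1.1]
opening: 0.017
```

{"method": "step_arm", "body": {"series": [[0,0,0.1,0,0,0],[0,0,0.1,0,0,0],[0,0,0,0,0,0]]}}

```text
clock: 14.0
tcp_pos: [0.511, 0.2471, 0.2058]
orientation: [-0.159, 3.137, -0.001]
ft_force: [-0.5, 0.4, -2.0]
opening: 0.0169
```

{"method": "step_arm", "body": {"series": [[0,0,0.3,0,0,0],[0,0,0,0,0,0]]}}

```text
clock: 14.25
tcp_pos: [0.5113, 0.2474, 0.2059]
orientation: [-0.159, 3.135, -0.002]
ft_force: [-1.4, -1.5, -4.2]
opening: 0.0168
```

{"method": "step_arm", "body": {"series": [[0,0,0,0,0,0],[0,0,0,0,0,0],[0,0,0,0,0,0],[0,0,0,0,0,0],[0,0,0,0,0,0]], "hand": -0.2}}

```text
clock: 14.88
tcp_pos: [0.5125, 0.2484, 0.2057]
orientation: [-0.159, 3.132, 0.002]
ft_force: [-0.3, 0.5, -0.3]
opening: 0.0512
```

```bash
cat > look.py <<'E'
from h import *
plan(bot.read_state()["tcp_pos"])
s=vision.snapshot("wrist"); W=wworld(s); m=red(s)&(W[...,2]>.15)&(s["range_z"]>0); mid,d=bar(W,m)
P=W[m]; k=R.from_rotvec(bot.read_state()["orientation"]).as_matrix()[:,0]; d=d*np.sign(d@k); a=P@d
print("mid est",(P[a>a.max()-.003].mean(0)-d*.05).round(4),"top z",np.percentile(P[:,2],90).round(4),"opening",bot.read_state()["opening"])
E
python3 look.py
```

```text
tcp [0.5125 0.2484 0.2057] yaw -3.04 tilt 0.31 turn [0.001 0.005 0.   ] q7 0.707 F [-0.3  0.5 -0.3] t 14.875
[[0.0, 0.0, 0.0, 0.001, 0.005, 0.0]]
bar n 6001 rect [505.3 246.7] [88.4 17.9] dir [0.995 0.103 0.001] yaw 0.103 len 0.0884 mid [0.5053 0.2466 0.2107] normal [-0.001  0.     1.   ]
mid est [0.5122 0.2474 0.2063] top z 0.2117 opening 0.05124632496492844
```

Key home: bar top is at 0.211 m, as expected, upright and free of the fingers. I'll centre the gripper and take it again.

{"method": "step_arm", "body": {"series": [[0.1,-0.1,0,0.001,0.005,0],[0,0,0,0,0,0]]}}

```text
clock: 15.18
tcp_pos: [0.5116, 0.2472, 0.2056]
orientation: [0.159, -3.138, 0.0]
ft_force: [-0.2, -0.3, -0.3]
opening: 0.0512
```

{"method": "step_arm", "body": {"series": [[0,0,0,0,0,0],[0,0,0,0,0,0],[0,0,0,0,0,0],[0,0,0,0,0,0],[0,0,0,0,0,0]], "hand": 1}}

```text
clock: 15.8
tcp_pos: [0.5116, 0.2472, 0.2058]
orientation: [-0.159, 3.137, -0.0]
ft_force: [-0.6, 0.1, 0.4]
opening: 0.0171
```

{"method": "step_arm", "body": {"series": [[0,0,0,0,0,0.12],[0,0,0,0,0,0.12],[0,0,0,0,0,0.12],[0,0,0,0,0,0.12]]}}

```text
clock: 16.3
tcp_pos: [0.5113, 0.2472, 0.2058]
orientation: [-0.613, -3.081, 0.0]
ft_force: [-0.9, -0.6, 0.2]
opening: 0.0169
```

```bash
python3 - <<'E'
from h import *
plan([.5115,.2472,.2058]); print(bot.read_state()["wrist_torque"])
E
```

```text
tcp [0.5113 0.2472 0.2058] yaw 2.749 tilt 0.03 turn [-0. -0.  0.] q7 0.311 F [-0.9 -0.6  0.2] t 16.3
[[-0.01, 0.01, 0.0, -0.0, -0.0, 0.0]]
[ 0.01051561 -0.07567129  0.16754286]
```

{"method": "step_arm", "body": {"series": [[0,0,0,0,0,0.12],[0,0,0,0,0,0.12],[0,0,0,0,0,0.12],[0,0,0,0,0,0.12],[0,0,0,0,0,0.12],[0,0,0,0,0,0.12],[0,0,0,0,0,0.12],[0,0,0,0,0,0.12],[0,0,0,0,0,0.12],[0,0,0,0,0,0]]}}

```text
clock: 17.55
tcp_pos: [0.5115, 0.2476, 0.2058]
orientation: [2.142, 2.296, 0.0]
ft_force: [0.9, 0.1, 1.0]
opening: 0.0167
```

{"method": "step_arm", "body": {"series": [[0,0,0,0,0,0],[0,0,0,0,0,0],[0,0,0,0,0,0],[0,0,0,0,0,0],[0,0,0,0,0,0]], "hand": -0.2}}

```text
clock: 18.18
tcp_pos: [0.5114, 0.2478, 0.2057]
orientation: [2.138, 2.301, 0.001]
ft_force: [0.5, -0.5, -1.0]
opening: 0.051
```

```bash
python3 look.py
```

```text
tcp [0.5114 0.2478 0.2057] yaw 1.644 tilt 0.06 turn [0.001 0.    0.   ] q7 -0.574 F [ 0.5 -0.5 -1. ] t 18.175
[[0.0, 0.0, 0.0, 0.001, 0.0, 0.0]]
bar n 5816 rect [509.7 252.8] [17.7 87.5] dir [ 0.074 -0.997  0.005] yaw -1.496 len 0.0874 mid [0.5096 0.2528 0.2107] normal [0.004 0.006 1.   ]
mid est [0.5103 0.2453 0.2073] top z 0.2116 opening 0.05103486012419004
```

{"method": "step_arm", "body": {"series": [[0,0,0,0,0,0],[0,0,0,0,0,0],[0,0,0,0,0,0],[0,0,0,0,0,0],[0,0,0,0,0,0]], "hand": 1}}

```text
clock: 18.85
tcp_pos: [0.5114, 0.2478, 0.2058]
orientation: [2.137, 2.301, 0.001]
ft_force: [0.1, -0.6, -0.3]
opening: 0.0172
```

{"method": "step_arm", "body": {"series": [[0,0,0,0,0,0.12],[0,0,0,0,0,0.12],[0,0,0,0,0,0.12],[0,0,0,0,0,0.12],[0,0,0,0,0,0.12],[0,0,0,0,0,0.12],[0,0,0,0,0,0.12]]}}

```text
clock: 19.73
tcp_pos: [0.5119, 0.2476, 0.2058]
orientation: [2.904, 1.195, 0.003]
ft_force: [0.2, -0.3, -0.5]
opening: 0.0167
```

```bash
cat > q.py <<'E'
from h import *
plan([.5115,.2474,.2058]); print(bot.read_state()["wrist_torque"])
E
python3 q.py
```

```text
tcp [0.5119 0.2476 0.2058] yaw 0.781 tilt 0.13 turn [ 0.002 -0.001 -0.   ] q7 -1.256 F [ 0.2 -0.3 -0.5] t 19.725
[[-0.05, -0.01, -0.0, 0.002, -0.001, -0.0]]
[-0.13828515 -0.03500448  0.1185941 ]
```

Bolt torque is still only friction (0.12 N m). I'll go on in short calls until the stop is felt.

{"method": "step_arm", "body": {"series": [[0,0,0,0,0,0.08],[0,0,0,0,0,0.08]]}}

```text
clock: 19.98
tcp_pos: [0.512, 0.2476, 0.2058]
orientation: [2.992, 0.952, 0.003]
ft_force: [0.6, 0.1, -1.0]
opening: 0.017
```

```bash
python3 q.py
```

```text
tcp [0.512  0.2476 0.2058] yaw 0.616 tilt 0.16 turn [ 0.002 -0.001 -0.   ] q7 -1.386 F [ 0.6  0.1 -1. ] t 19.975
[[-0.05, -0.01, -0.0, 0.002, -0.001, -0.0]]
[-0.13304202 -0.00441827  0.08818108]
```

{"method": "step_arm", "body": {"series": [[0,0,0,0,0,0.08],[0,0,0,0,0,0.08]]}}

```text
clock: 20.23
tcp_pos: [0.512, 0.2475, 0.2058]
orientation: [3.06, 0.703, 0.004]
ft_force: [0.4, -1.3, 0.5]
opening: 0.0172
```

```bash
python3 q.py
```

```text
tcp [0.512  0.2475 0.2058] yaw 0.452 tilt 0.18 turn [ 0.003 -0.002 -0.   ] q7 -1.515 F [ 0.4 -1.3  0.5] t 20.225
[[-0.05, -0.01, 0.0, 0.003, -0.002, -0.0]]
[-0.12120354 -0.00989939  0.29051087]
```

{"method": "step_arm", "body": {"series": [[0,0,0,0,0,0.05],[0,0,0,0,0,0.05]]}}

```text
clock: 20.48
tcp_pos: [0.512, 0.2475, 0.2058]
orientation: [3.09, 0.549, 0.004]
ft_force: [0.6, -0.3, 0.4]
opening: 0.0172
```

```bash
python3 q.py
```

```text
tcp [0.512  0.2475 0.2058] yaw 0.352 tilt 0.22 turn [ 0.003 -0.002 -0.   ] q7 -1.594 F [ 0.6 -0.3  0.4] t 20.475
[[-0.05, -0.0, 0.0, 0.003, -0.002, -0.0]]
[-0.14818117  0.00486977  0.55177267]
```

{"method": "step_arm", "body": {"series": [[0,0,0,0,0,0.05],[0,0,0,0,0,0.05]]}}

```text
clock: 20.72
tcp_pos: [0.512, 0.2476, 0.2058]
orientation: [3.113, 0.396, 0.005]
ft_force: [1.2, 0.8, -0.0]
opening: 0.0171
```

```bash
python3 q.py
```

```text
tcp [0.512  0.2476 0.2058] yaw 0.253 tilt 0.28 turn [ 0.004 -0.003 -0.   ] q7 -1.672 F [ 1.2  0.8 -0. ] t 20.725
[[-0.05, 0.01, 0.0, 0.004, -0.003, -0.0]]
[-0.13515839 -0.0433658   0.58475483]
```

Torque rose to about 0.58 N m, and it looks like the stop has been reached. I'll check the bar against the tool yaw.

```bash
python3 look.py; python3 q.py
```

```text
tcp [0.512  0.2476 0.2058] yaw 0.253 tilt 0.28 turn [ 0.004 -0.003 -0.   ] q7 -1.672 F [ 1.2  0.8 -0. ] t 20.725
[[0.0, 0.0, 0.0, 0.004, -0.003, -0.0]]
bar n 5836 rect [516.2 249. ] [86.3 17.8] dir [ 0.966  0.259 -0.003] yaw 0.262 len 0.0863 mid [0.5162 0.249  0.2108] normal [0.002 0.005 1.   ]
mid est [0.5082 0.2467 0.2083] top z 0.2117 opening 0.017403310398413308
tcp [0.512  0.2477 0.2058] yaw 0.252 tilt 0.28 turn [ 0.004 -0.003 -0.   ] q7 -1.674 F [-0.   0.1  0.9] t 20.775
[[-0.05, 0.02, 0.0, 0.004, -0.003, -0.0]]
[-0.1719586  -0.05188322  0.41180299]
```

{"method": "step_arm", "body": {"series": [[-0.05,0,0,0.004,-0.003,0.06],[0,0,0,0,0,0.06]]}}

```text
clock: 21.02
tcp_pos: [0.5122, 0.2472, 0.2059]
orientation: [3.133, 0.208, 0.002]
ft_force: [1.2, -0.3, -0.4]
opening: 0.0171
```

```bash
python3 look.py; python3 q.py
```

```text
tcp [0.5122 0.2472 0.2059] yaw 0.133 tilt 0.1 turn [ 0.001 -0.001 -0.   ] q7 -1.763 F [ 1.2 -0.3 -0.4] t 21.025
[[0.0, 0.0, 0.0, 0.001, -0.001, -0.0]]
bar n 5841 rect [516.3 248. ] [86.6 17.9] dir [ 0.99   0.139 -0.004] yaw 0.139 len 0.0866 mid [0.5163 0.2478 0.2108] normal [ 0.005 -0.002  1.   ]
mid est [0.5083 0.2466 0.2087] top z 0.2117 opening 0.017045288620743088
tcp [0.5121 0.2472 0.2058] yaw 0.131 tilt 0.1 turn [ 0.001 -0.001 -0.   ] q7 -1.764 F [ 0.9 -1.9  0.3] t 21.075
[[-0.06, -0.02, 0.0, 0.001, -0.001, -0.0]]
[-0.23589133 -0.17866544  0.23276952]
```

{"method": "step_arm", "body": {"series": [[-0.05,0,0,0,0,0.06],[0,0,0,0,0,0.06]]}}

```text
clock: 21.32
tcp_pos: [0.5121, 0.2472, 0.2058]
orientation: [3.14, 0.017, 0.004]
ft_force: [0.7, -0.7, -0.6]
opening: 0.0168
```

```bash
python3 look.py; python3 q.py; python3 - <<'E'
from h import *
s=vision.snapshot("scene"); save("s4",s["img"],(200,50,310,180),5)
E
```

```text
tcp [0.5121 0.2472 0.2058] yaw 0.011 tilt 0.16 turn [ 0.001 -0.002 -0.   ] q7 -1.858 F [ 0.7 -0.7 -0.6] t 21.325
[[0.0, 0.0, 0.0, 0.001, -0.002, -0.0]]
bar n 5851 rect [516.3 246.9] [86.5 17.8] dir [ 1.     0.015 -0.003] yaw 0.015 len 0.0865 mid [0.5163 0.247  0.2108] normal [ 0.003 -0.004  1.   ]
mid est [0.5082 0.2468 0.2088] top z 0.2117 opening 0.017436550333992513
tcp [0.512  0.2472 0.2058] yaw 0.009 tilt 0.15 turn [ 0.001 -0.002 -0.   ] q7 -1.86 F [ 0.3 -1.  -0.2] t 21.375
[[-0.05, -0.02, 0.0, 0.001, -0.002, -0.0]]
[-0.10614314 -0.08674576  0.06739258]
```

View pics/s4.png

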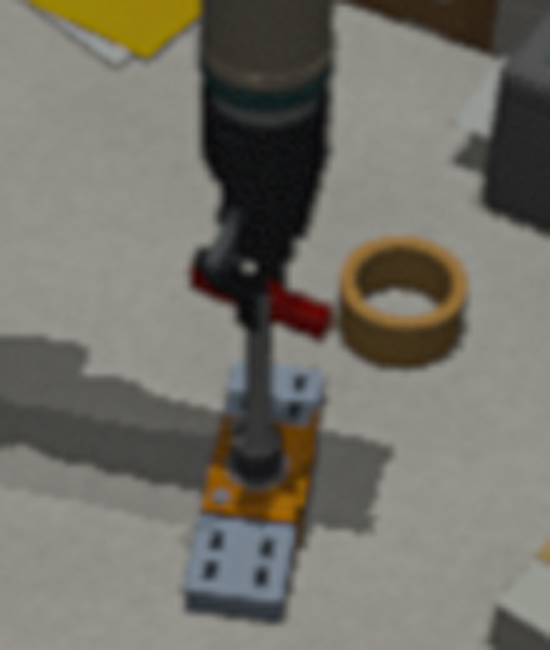

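The key is still home (its shaft enters the bolt head at about (258,440)), but the torque readings disagree with the turn so far. I'll let go, rise clear and read the bolt's white mark.

{"method": "step_arm", "body": {"series": [[0,0,0,0,0,0],[0,0,0,0,0,0],[0,0,0,0,0,0],[0,0,0,0,0,0],[0,0,0,0,0,0]], "hand": -0.2}}

```text
clock: 22.05
tcp_pos: [0.5117, 0.2475, 0.2059]
orientation: [3.141, 0.023, 0.002]
ft_force: [-0.5, -0.4, 0.3]
opening: 0.0514
```

{"method": "step_arm", "body": {"series": [[0,0,-1,0,0,0],[0,0,-2,0,0,0],[0,0,-2,0,0,0],[0,0,-2,0,0,0],[-2,0,-2,0,0,0],[-3,3,0,0,0,0],[-3,3,0,0,0,0],[-2,2,0,0,0,0],[0,0,0,0,0,0],[0,0,0,0,0,0],[0,0,0,0,0,0]]}}

```text
clock: 23.42
tcp_pos: [0.413, 0.1657, 0.3049]
orientation: [-3.137, -0.025, -0.017]
ft_force: [-0.8, 0.7, -0.3]
opening: 0.0512
```

```bash
cat > mark.py <<'E'
from h import *
import sys
plan([.512,.2472,.2058])
s=vision.snapshot("wrist"); W=wworld(s); m=red(s)&(W[...,2]>.17); bar(W,m)
p0=np.array([.5112,.2470]); v,u=np.mgrid[0:384,0:512]
x=(u-s["cx"])/s["fx"]; y=(v-s["cy"])/s["fy"]; r=np.hypot(x,y)+1e-9
d=np.stack([np.sin(r)*x/r,-np.sin(r)*y/r,-np.cos(r)],-1)@R.from_rotvec(s["rotation"]).as_matrix().T
c=np.array(s["xyz"]); X=c+d*((.067-c[2])/d[...,2])[...,None]
q=X[...,:2]-p0; rad=np.hypot(q[...,0],q[...,1]); i=s["img"].astype(int)
k=(rad>.0125)&(rad<.0175)&(i.min(-1)>150)&(d[...,2]<0)&(W[...,2]>.06)&(W[...,2]<.072)
print("mark n",k.sum(),"angles",np.degrees(np.arctan2(q[k][:,1],q[k][:,0])).round(),"mean",np.arctan2(*q[k].mean(0)[::-1]) if k.any() else '')
vv,uu=np.nonzero((rad<.03)&(d[...,2]<0)); print("bolt px",uu.min(),uu.max(),vv.min(),vv.max())
a,b=int(uu.mean()),int(vv.mean()); save(sys.argv[1],s["img"],(max(a-45,0),max(b-45,0),a+45,b+45),6)
E
python3 mark.py m1
```

```text
tcp [0.413  0.1657 0.3049] yaw 0.016 tilt 0.68 turn [-0.005 -0.011  0.   ] q7 -1.864 F [-0.8  0.7 -0.3] t 23.425
[[1.65, -1.32, 1.68, -0.001, -0.002, 0.0], [1.66, -1.33, 1.67, -0.001, -0.002, 0.0], [1.66, -1.33, 1.67, -0.001, -0.002, 0.0], [1.66, -1.33, 1.66, -0.001, -0.002, 0.0], [1.66, -1.33, 1.66, -0.001, -0.002, 0.0], [1.67, -1.33, 1.66, -0.001, -0.002, 0.0]]
bar n 2608 rect [509.6 246.4] [97.9 17.7] dir [1.    0.01  0.002] yaw 0.01 len 0.0979 mid [0.5096 0.2456 0.2108] normal [-0.001 -0.075  0.997]
mark n 22 angles [ -48.  -60. -102. -107. -142. -138. -134. -131. -149. -145. -141. -138.
 -135. -152. -148. -144. -141. -137. -154. -150. -146. -143.] mean -2.337439638244221
bolt px 165 213 63 111
```

View pics/m1.png

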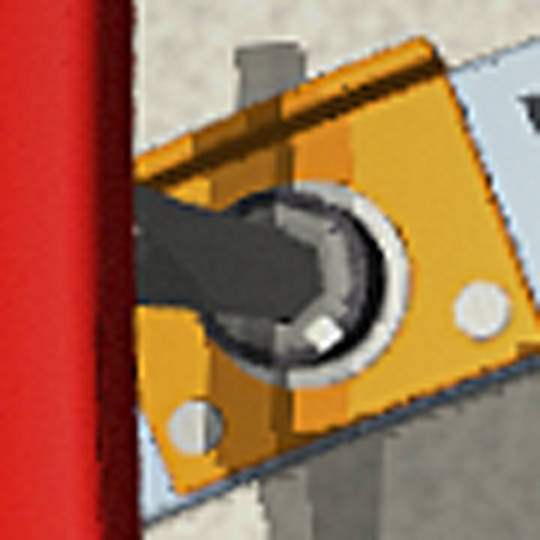

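The mark is at (325,333) with the head centre at about (292,280). That puts the bolt behind the key by more than the 9° play, so I probably pushed the key past the stop inside the socket. I'll compute the angle.

```bash
python3 - <<'E'
from h import *
s=vision.snapshot("wrist"); a0,b0=189-45,87-45
f=lambda x,y,h:ray(s,a0+(x+.5)/6-.5,b0+(y+.5)/6-.5,h)
mk=f(325,333,.067)
for c in (f(292,280,.067)[:2],np.array([.5112,.2470])):
    q=mk[:2]-c; print(c,np.degrees(np.arctan2(q[1],q[0])),np.hypot(*q))
plan([.512,.2472,.29],0.01,maxs=.03)
E
```

```text
[0.50944636 0.24248828] -148.3523199452649 0.012978003734681961
[0.5112 0.247 ] -138.5119938944041 0.017089558585270885
tcp [0.4129 0.1656 0.3047] yaw 0.016 tilt 0.66 turn [-0.005 -0.011  0.006] q7 -1.864 F [0.5 0.2 0.4] t 23.525
[[2.0, -1.6, 0.32, -0.001, -0.002, 0.001], [2.0, -1.6, 0.32, -0.001, -0.002, 0.001], [2.0, -1.6, 0.31, -0.001, -0.002, 0.001], [2.0, -1.61, 0.31, -0.001, -0.002, 0.001], [2.0, -1.61, 0.3, -0.001, -0.002, 0.001]]
```

Bolt travel by the mark is about 2.5 to 2.65 rad, while the key turned 3.2. So the key was forced past a hex ridge at the stop, at about 0.55 N m. I'll retake it, go on gently to the next seat, drive to the stop and halt at the first torque rise.

{"method": "step_arm", "body": {"series": [[2,-1.6,0.2,-0.001,-0.002,0],[2,-1.6,0.2,-0.001,-0.002,0],[2,-1.6,0.2,-0.001,-0.002,0],[2,-1.6,0.2,-0.001,-0.002,0],[1.7,-1.4,0.2,-0.001,-0.002,0],[0,0,0,0,0,0],[0,0,0,0,0,0]]}}

```text
clock: 24.4
tcp_pos: [0.5122, 0.2495, 0.2924]
orientation: [3.138, 0.029, -0.004]
ft_force: [-0.1, -0.9, 0.7]
opening: 0.051
```

```bash
python3 - <<'E'
from h import *
plan([.512,.2472,.29],0.01,maxs=.03)
E
```

```text
tcp [0.5122 0.2495 0.2924] yaw 0.018 tilt 0.24 turn [0.003 0.003 0.008] q7 -1.889 F [-0.1 -0.9  0.7] t 24.4
[[-0.02, 0.23, 0.24, 0.003, 0.003, 0.008]]
```

{"method": "step_arm", "body": {"series": [[0,0.2,1,0.003,0.003,0.006],[0,0,2.5,0,0,0],[0,0,2.5,0,0,0],[0,0,1.5,0,0,0],[0,0,0.5,0,0,0],[0,0,0,0,0,0],[0,0,0,0,0,0]]}}

```text
clock: 25.28
tcp_pos: [0.5107, 0.2445, 0.2107]
orientation: [-3.141, -0.014, -0.002]
ft_force: [0.4, -0.4, -0.7]
opening: 0.0511
```

```bash
python3 - <<'E'
from h import *
plan([.512,.2472,.206],0.01,maxs=.03)
E
```

```text
tcp [0.5107 0.2445 0.2107] yaw 0.009 tilt 0.09 turn [-0.001 -0.001 -0.001] q7 -1.853 F [ 0.4 -0.4 -0.7] t 25.275
[[0.14, -0.26, 0.47, -0.001, -0.001, -0.001]]
```

{"method": "step_arm", "body": {"series": [[0.1,-0.25,0.45,0,0,0],[0,0,0,0,0,0],[0,0,0,0,0,0]]}}

```text
clock: 25.65
tcp_pos: [0.5125, 0.2478, 0.2071]
orientation: [-3.14, -0.014, -0.006]
ft_force: [0.3, 0.6, -0.1]
opening: 0.0509
```

{"method": "step_arm", "body": {"series": [[0,0,0,0,0,0],[0,0,0,0,0,0],[0,0,0,0,0,0],[0,0,0,0,0,0],[0,0,0,0,0,0]], "hand": 1}}

```text
clock: 26.28
tcp_pos: [0.5125, 0.2473, 0.2075]
orientation: [-3.14, -0.014, -0.006]
ft_force: [0.1, 0.3, 0.3]
opening: 0.0174
```

{"method": "step_arm", "body": {"series": [[0,0,0,0,0,0.06],[0,0,0,0,0,0.06]]}}

```text
clock: 26.52
tcp_pos: [0.5126, 0.2472, 0.2074]
orientation: [-3.135, 0.179, -0.006]
ft_force: [-0.9, 0.2, 0.9]
opening: 0.0166
```

```bash
cat > q.py <<'E'
from h import *
plan([.512,.2472,.2058]); T=[bot.read_state()["wrist_torque"]]
for _ in range(2): vision.snapshot("wrist"); T.append(bot.read_state()["wrist_torque"])
print("Tz",np.round([t[2] for t in T],2))
E
python3 q.py
```

```text
tcp [0.5126 0.2472 0.2074] yaw -0.114 tilt 0.23 turn [-0.002 -0.004  0.   ] q7 -1.95 F [-0.9  0.2  0.9] t 26.525
[[-0.06, 0.01, 0.16, -0.002, -0.004, 0.0]]
Tz [ 0.04  0.   -0.06]
```

{"method": "step_arm", "body": {"series": [[0,0,0,0,0,0.06],[0,0,0,0,0,0.06]]}}

```text
clock: 26.88
tcp_pos: [0.5126, 0.2471, 0.2075]
orientation: [-3.118, 0.366, -0.006]
ft_force: [-0.1, -0.7, 0.5]
opening: 0.0169
```

```bash
python3 q.py
```

```text
tcp [0.5126 0.2471 0.2075] yaw -0.233 tilt 0.24 turn [-0.002 -0.003  0.   ] q7 -2.043 F [-0.1 -0.7  0.5] t 26.875
[[-0.07, 0.01, 0.17, -0.002, -0.003, 0.0]]
Tz [0.01 0.06 0.03]
```

{"method": "step_arm", "body": {"series": [[0,0,0,0,0,0.06],[0,0,0,0,0,0.06]]}}

```text
clock: 27.22
tcp_pos: [0.5126, 0.2472, 0.2075]
orientation: [-3.091, 0.548, -0.006]
ft_force: [-0.5, -0.4, 0.7]
opening: 0.0169
```

```bash
python3 q.py
```

```text
tcp [0.5126 0.2472 0.2075] yaw -0.351 tilt 0.24 turn [-0.003 -0.003  0.   ] q7 -2.135 F [-0.5 -0.4  0.7] t 27.225
[[-0.06, 0.02, 0.17, -0.003, -0.003, 0.0]]
Tz [0.01 0.   0.01]
```

{"method": "step_arm", "body": {"series": [[0,0,0,0,0,0.05],[0,0,0,0,0,0.05]]}}

```text
clock: 27.58
tcp_pos: [0.5126, 0.2471, 0.2075]
orientation: [-3.061, 0.696, -0.005]
ft_force: [-0.6, -0.5, 0.8]
opening: 0.0168
```

```bash
python3 q.py
```

```text
tcp [0.5126 0.2471 0.2075] yaw -0.447 tilt 0.23 turn [-0.003 -0.003  0.   ] q7 -2.21 F [-0.6 -0.5  0.8] t 27.575
[[-0.06, 0.02, 0.17, -0.003, -0.003, 0.0]]
Tz [-0.    0.01  0.04]
```

{"method": "step_arm", "body": {"series": [[0,0,0,0,0,0.05],[0,0,0,0,0,0.05]]}}

```text
clock: 27.92
tcp_pos: [0.5126, 0.2467, 0.2075]
orientation: [-3.025, 0.843, -0.005]
ft_force: [0.5, -0.9, -0.0]
opening: 0.0169
```

```bash
python3 q.py
```

```text
tcp [0.5126 0.2467 0.2075] yaw -0.544 tilt 0.22 turn [-0.003 -0.003  0.   ] q7 -2.285 F [ 0.5 -0.9 -0. ] t 27.925
[[-0.08, -0.01, 0.17, -0.003, -0.003, 0.0]]
Tz [0.1  0.09 0.09]
```

{"method": "step_arm", "body": {"series": [[0,0,0,0,0,0.04]]}}

```text
clock: 28.15
tcp_pos: [0.5126, 0.2468, 0.2074]
orientation: [-3.008, 0.901, -0.005]
ft_force: [-1.3, -1.1, 1.6]
opening: 0.0171
```

```bash
python3 q.py
```

```text
tcp [0.5126 0.2468 0.2074] yaw -0.582 tilt 0.22 turn [-0.003 -0.003  0.   ] q7 -2.315 F [-1.3 -1.1  1.6] t 28.15
[[-0.08, -0.0, 0.16, -0.003, -0.003, 0.0]]
Tz [0.24 0.19 0.12]
```

{"method": "step_arm", "body": {"series": [[0,0,0,0,0,0.04]]}}

```text
clock: 28.38
tcp_pos: [0.5126, 0.2467, 0.2074]
orientation: [-2.989, 0.963, -0.006]
ft_force: [-0.3, -0.7, 0.3]
opening: 0.0168
```

```bash
python3 q.py
```

```text
tcp [0.5126 0.2467 0.2074] yaw -0.623 tilt 0.22 turn [-0.003 -0.003  0.   ] q7 -2.347 F [-0.3 -0.7  0.3] t 28.375
[[-0.08, -0.0, 0.16, -0.003, -0.003, 0.0]]
Tz [0.34 0.25 0.2 ]
```

{"method": "step_arm", "body": {"series": [[0,0,0,0,0,0.03]]}}

```text
clock: 28.6
tcp_pos: [0.5126, 0.2467, 0.2074]
orientation: [-2.974, 1.008, -0.006]
ft_force: [-0.6, -1.2, 0.7]
opening: 0.0169
```

```bash
python3 q.py
```

```text
tcp [0.5126 0.2467 0.2074] yaw -0.654 tilt 0.22 turn [-0.002 -0.003  0.   ] q7 -2.371 F [-0.6 -1.2  0.7] t 28.6
[[-0.08, 0.0, 0.16, -0.002, -0.003, 0.0]]
Tz [0.4  0.33 0.29]
```

Torque climbs steadily (0.1, 0.24, 0.34, 0.40) at the same bolt angle as the first time, so this is the stop. I'll let go, withdraw, and measure the mark.

{"method": "step_arm", "body": {"series": [[0,0,0,0,0,0],[0,0,0,0,0,0],[0,0,0,0,0,0],[0,0,0,0,0,0],[0,0,0,0,0,0]], "hand": -0.2}}

```text
clock: 29.32
tcp_pos: [0.5126, 0.2477, 0.2073]
orientation: [-2.972, 1.01, -0.005]
ft_force: [-0.2, 0.2, 0.0]
opening: 0.0513
```

{"method": "step_arm", "body": {"series": [[0,0,-1,0,0,0],[0,0,-2,0,0,0],[0,0,-2,0,0,0],[0,0,-2,0,0,0],[-2,0,-2,0,0,0],[-3,3,0,0,0,0],[-3,3,0,0,0,0],[-2,2,0,0,0,0],[0,0,0,0,0,0],[0,0,0,0,0,0],[0,0,0,0,0,0]]}}

```text
clock: 30.7
tcp_pos: [0.3848, 0.2453, 0.3058]
orientation: [-2.962, 1.011, -0.015]
ft_force: [1.0, 0.3, -0.0]
opening: 0.0512
```

```bash
python3 mark.py m2; python3 - <<'E'
from h import *
t=vision.snapshot("scene"); W=world(t); m=red(t)&(W[...,2]>.19)&(W[...,2]<.23)&(abs(W[...,0]-.51)<.08); bar(W,m)
E
```

```text
tcp [0.3848 0.2453 0.3058] yaw -0.658 tilt 0.84 turn [-0.014 -0.005  0.   ] q7 -2.609 F [ 1.   0.3 -0. ] t 30.7
[[1.65, -1.3, 1.69, -0.002, -0.001, 0.0], [1.65, -1.3, 1.69, -0.002, -0.001, 0.0], [1.65, -1.31, 1.68, -0.002, -0.001, 0.0], [1.65, -1.31, 1.68, -0.002, -0.001, 0.0], [1.66, -1.31, 1.68, -0.002, -0.001, 0.0], [1.66, -1.32, 1.67, -0.002, -0.001, 0.0]]
bar n 2613 rect [509.4 246.8] [17.4 98.6] dir [ 0.808 -0.589  0.002] yaw -0.63 len 0.0986 mid [0.509  0.2462 0.2107] normal [-0.045 -0.059  0.997]
mark n 21 angles [-129. -129. -134. -134. -133. -133. -139. -139. -138. -137. -145. -143.
 -142. -141. -149. -148. -147. -145. -152. -151.  133.] mean -2.496883097143045
bolt px 167 214 63 110
bar n 99 rect [513.6 245.1] [14.5 95.4] dir [ 0.808 -0.589  0.004] yaw -0.63 len 0.0953 mid [0.5133 0.2446 0.2102] normal [-0.014 -0.014  1.   ]
```

```bash
python3 - <<'E'
from h import *
bot.sign_off()
E
```

```text
the job is handed in; nothing more can be done
```

I pulled the red key from its cup and stood it fully home in the bolt, then let go. I took it again and turned the bolt about 1.6 rad, let go and took a fresh hold, then tightened it to the stop and handed the job in at about 31 s. I believe the bolt is tight, but one check could not confirm that.

**Overshoot:** at the stop I first pushed too far, and the key was forced over one hex ridge inside the socket. I retook it in the next seat and drove it gently to the same stop angle.

**Last checks that agree:**
- **Stop:** torque rose steadily from about 0.1 to 0.4 N m, well above the 0.12 N m friction, at the same bolt angle as the first time.
- **Key:** the bar's top is at 0.211 m, which is what fully home should give. The scene camera shows it upright to about 1°, and the wrist camera's partial view shows about 4°.
- **Robot:** the gripper is open and clear of everything.

**Checks that disagreed or were not made:**
- **White mark:** it gives a bolt travel of only 2.55–2.65 rad, good to a few degrees. The start angle is unknown (0 to 0.5 rad), so this alone does not prove the bolt is past 2.65 rad; I relied on the torque rise.
- **Bolt against key:** by the mark the bolt lags the key by about 15°, more than the 9° of play.
- **Other things on the bench:** I did not measure their positions again at the end. The marker and torch were still in their cups just after the key was pulled out, and I felt no contact with anything else.

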